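# Slide the scrap-hole chopping board out over the bowl and hold it

## Task

Slide the chopping board outward along the quartz slab, without lifting or tipping it, until the line scored across the board lies along the slab's edge and the board's scrap hole is wholly over the mouth of the steel bowl standing below. So far out the board would tip by itself: keep hold of its handle and finish while holding it there, flat on the slab. Leave the bowl and the things on the lazy susan where they are.

Things in the scene. Friction and masses are not known exactly. Their poses are not given: they have to be found in the camera images.
- slab: Raised quartz worktop, fixed: slab 360 mm (x) by 670 mm (y), 30 mm thick, on a white plinth, flat top 100 mm above the counter. Origin on the counter (z = 0) right below the middle of the edge that the board goes out over; +y points outward, square to that edge, x runs along it. The slab fills y -670 to 0, x -180 to +180 mm. Its place and yaw vary.
- slab_edge (a point): Middle of that outer edge, on the slab's top: 100 mm above the slab's origin; axes as the slab.
- board: Wooden chopping board, 20 mm thick, loose on the slab, 0.5 to 0.9 kg. Origin on its underside below the middle of the scored line; +y to its outer end (with the hole), z up. Cutting part: 180 mm wide (x), y -70 to +200 mm. Handle: y -70 to -185 mm. Centre of mass at about y = +37 mm: with the line at the slab's edge it tips outward unless the handle is held (some 2 N down suffices).
- board_line (a point): Middle of the thin dark line scored straight across the board, on its top: 20 mm above the board's origin. At the start it is 110 to 170 mm inside the slab's edge, up to 30 mm off the edge's middle, and the board is up to 0.2 rad askew.
- board_hole (a point): Centre of the scrap hole, level with the board's top: at y = +138 mm in the board. The hole is rectangular, 90 mm (x) by 60 mm (y), right through the board.
- board_grip (a point): Middle of the straight handle, at half its thickness: x 0, y = -130 mm, z = 10 mm in the board. The handle is 34 mm wide (x -17 to +17 mm), 20 mm thick, lies flat on the slab and has a round end; free space on both sides for fingers.
- bowl: Open steel bowl, loose, 220 mm across the rim, mouth 214 mm, 75 mm high, standing on the lower counter outside the slab's edge; origin at the centre of its underside. Its centre is 130 to 146 mm outside the edge and up to 40 mm either way along it from the edge's middle; its rim is 25 mm below the slab's top.
- susan: White plastic lazy susan, 260 mm across, 25 mm high, on the slab's inner end, its centre some 525 mm inside the edge; the turntable turns easily. Origin at the centre of its underside. Not part of the job.
- jar: Brown glass jar with a screw lid, 68 mm across, 105 mm high, on the lazy susan; origin at the centre of its underside. Leave alone.
- tumbler: Steel tumbler, 72 mm across the rim, 100 mm high, on the lazy susan; origin at the centre of its underside. Leave alone.
- plate: Small ceramic plate, 94 mm across, 14 mm high, on the lazy susan; origin at the centre of its underside. Leave alone.
- container: Glass container with silicone seal and flip-top lid, about 78 by 64 mm and 73 mm high, on the lazy susan; origin at the centre of its underside. Leave alone.
Mind the look-alikes: they are no part of the job. Of the things shaped like the bowl, the steel one is meant.

How it is judged:
By the outcome, as a careful person would: the job done as asked, in the order asked, and still so for the second after the job is handed in, while the arm keeps its last pose, push and grip.
It also fails if it takes over 35 s, if anything falls off the work surface, if the arm or the gripper's body presses on something with over 40 N, if the wrist force passes 120 N, or if a joint passes its speed limit or range.

## Robot

A 6-joint arm with a two-finger parallel gripper is mounted at the origin on the work surface. World frame = base frame: x ahead of the robot, y to its left, z up, the work surface at z = 0. Lengths are in mm, angles in rad, forces in N, time in s.
With the tool pointing down it reaches from about 350 to 775 mm from the base axis. Payload 7.3 kg.
Tool frame: the origin (TCP) lies at the very end of the fingers, on their centre line; the grasp point (between the pads) lies 19 mm behind it; x points along the fingers, z is the direction in which the jaws open and shut, and the axes are right-handed (so a half turn about x gives the same grasp; the last joint's range is limited). The gripper opens to 92 mm and grips with 3 to 60 N. Pads are 19 mm wide; open, the fingers measure 130 mm over their backs; the gripper's body (75 mm by 190 mm) begins 47 mm behind the grasp point.
Start: joints at [-1.38, 0.342, 1.524, -0, 1.275, -0.146], TCP at [173.519, -495.516, 226.741] pointing down, gripper open.
Joint ranges: [-2.53, 2.53], [-0.77, 2.02], [0.04, 2.7], [-1, 4.14], [0.28, 2.66], [-3.11, 3.11]. Speed limits (rad/s): [2.57, 2.57, 3.14, 3.14, 3.14, 3.14].

## Interface

Orientations are given as [roll, pitch, yaw] about the fixed x, y, z axes, in that order (R = Rz(yaw) Ry(pitch) Rx(roll)).
In Python, from plant import * gives the robot as it stands.
- The arm moves only by the tool carry_out, never from a script. Its argument "rows" is a list of rows, each a list of 4 numbers: the shift along the world's x, y, z in mm, then the turn about the world's z in degrees. In form: [[x, y, z, twist], ...]. A call has 1 to 20 rows; each row is the pose to reach, as a shift and turn from the pose measured when the call began; what a row does not reach only later rows make up. A row lasts 1/12 s, in which the tool goes at most 41.7 mm and 7.16 degrees, less where a joint would pass 70% of its speed; a pose out of reach is approached as far as the arm can. A call with a gripper value outside its range is refused whole. "hand" is the finger opening in mm, from 0 to 91.8, set as the call begins (left out, the last holds). The fingers move at their own pace and stop on an object; the grip force is fixed at half the most. Time passes only in rows, so rows that repeat a pose let the fingers close. It gives the time, the measured TCP pose, the force and the opening at its end, in the units of the state.
- get_obs(): the state, without advancing time (a new reading comes with each control period).
- capture(name): name is "scene" or "top" or "wrist"; returns the picture (480x640x3 uint8, red, green, blue); there is no depth.
- camera_info(name): a dict with "camera_matrix" (3x3 intrinsics, pixels), "dist" ([k1, k2, p1, p2, k3] as OpenCV has them; the pictures are not rectified), "pose" (4x4, takes a point from camera to world coordinates); the wrist camera has in their place "mount" (4x4, takes a point from camera to tool coordinates, whose origin is the TCP and whose axes are the tool frame's). Camera axes: x right, y down, z forward; pixel columns grow to the right and rows downward; lengths in mm; the calibration is good to about 2 mm. A picture is of the moment at which its call begins: read the wrist's pose just before it. camera_info takes no time and is no camera call.
- close_job(): hands the job in, once; it reports no verdict.
The state is a dict: "time": time; "joint_positions": joint angles; "dq": joint speeds; "tau": joint torques, N m; "tool_pos": TCP position; "tcp_rot": TCP orientation; "contact_force": force on the tool from outside, world axes, zero at the start; "moment": the same for the moment, N m; "grip_width": finger opening in mm.
Only numpy, scipy, OpenCV 4.12 (cv2) and the standard library are available. Lean on these libraries where they do the work, as an engineer would, in place of code of your own. Each camera call takes 0.05 s, during which the arm holds its last target. There are 200 camera calls.

## Working session

There is one attempt and no reset: what is moved stays moved. The work goes in short steps, Python scripts to look and compute and a tool call to move; the robot and the scene stay as the last step left them, time stands still between calls to the robot, and variables do not carry over. Pictures are saved under pics/ and viewed, about 8 in all and at most 12, crops included, and the job is handed in when it is done.

Besides the shell and the picture viewer there is one more tool, called as name(argument=value, ...) on one line, values as JSON. carry_out: Moves the arm, as the interface text tells. Its arguments: {"type":"object","properties":{"rows":{"type":"array"},"hand":{"type":"number"}},"required":["rows"]}

```bash
mkdir -p pics
python3 - <<'E'
from plant import *
import cv2
for n in ("top","scene"):
    cv2.imwrite(f"pics/{n}0.png",capture(n)[:,:,::-1]); c=camera_info(n); print(n,c)
print(get_obs()); print(camera_info("wrist"))
E
```

```text
top {'camera_matrix': array([[461.14430489,   0.        , 316.13529112],
       [  0.        , 461.14430489, 243.25011298],
       [  0.        ,   0.        ,   1.        ]]), 'dist': array([-0.098511,  0.      ,  0.      ,  0.      ,  0.      ]), 'pose': array([[ 1.86047294e-02, -9.96920255e-01,  7.61831349e-02,
         4.42472081e+02],
       [-9.99682780e-01, -1.72541936e-02,  1.83475312e-02,
         6.02898085e+01],
       [-1.69765469e-02, -7.65003189e-02, -9.96925021e-01,
         1.45799980e+03],
       [ 0.00000000e+00,  0.00000000e+00,  0.00000000e+00,
         1.00000000e+00]])}
scene {'camera_matrix': array([[513.17585841,   0.        , 317.63282706],
       [  0.        , 513.17585841, 247.38858759],
       [  0.        ,   0.        ,   1.        ]]), 'dist': array([0.04042454, 0.        , 0.        , 0.        , 0.        ]), 'pose': array([[-3.11172959e-01,  6.82722029e-01, -6.61106664e-01,
         1.43427005e+03],
       [ 9.50288059e-01,  2.31678288e-01, -2.08033111e-01,
         3.42558913e+02],
       [ 1.11352727e-02, -6.92976048e-01, -7.20874610e-01,
        
[... 659 characters left out ...]
39935]), 'moment': array([-0.036029  , -0.02898219,  0.0728619 ]), 'grip_width': 91.98977794788172}
{'camera_matrix': array([[344.85681251,   0.        , 316.27482537],
       [  0.        , 344.85681251, 239.10306825],
       [  0.        ,   0.        ,   1.        ]]), 'dist': array([0.00124806, 0.        , 0.        , 0.        , 0.        ]), 'mount': array([[-6.37845091e-04, -2.71920693e-01,  9.62319453e-01,
        -1.59796305e+02],
       [ 8.61371156e-05, -9.62319660e-01, -2.71920694e-01,
         7.39651542e+01],
       [ 9.99999793e-01, -9.05518581e-05,  6.37233336e-04,
         3.68547221e-01],
       [ 0.00000000e+00,  0.00000000e+00,  0.00000000e+00,
         1.00000000e+00]])}
```

View pics/top0.png

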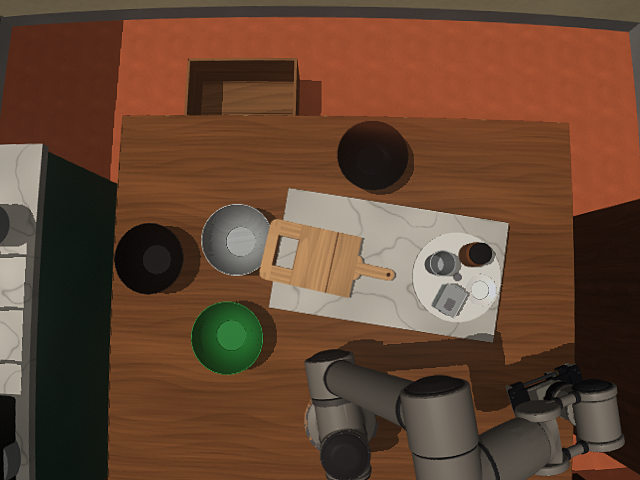

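View pics/scene0.png

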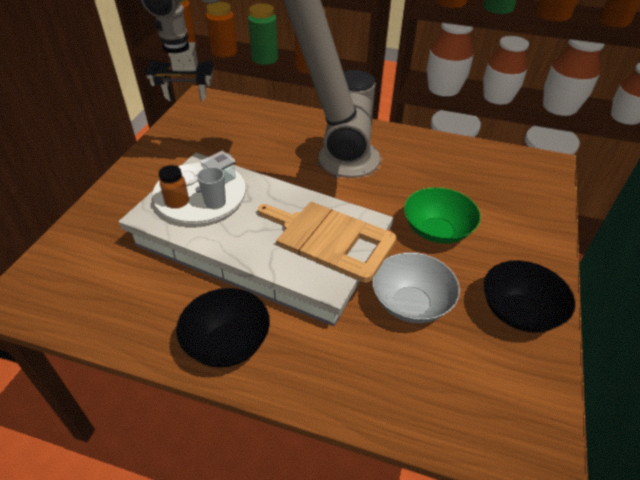

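Both views show the board on the slab. Bowls in the top view are steel at (238,240), green at (227,338), and black at (149,258) and (375,155). The steel bowl, next to the slab's outer (left) edge, is the one meant. There is only one board, with its handle at (378,273). The wooden box at (243,88) is not part of the job. I'll check this in a close crop.

Run:
```python
import cv2
im=cv2.imread("pics/top0.png")[175:350,195:415]
cv2.imwrite("pics/crop.png",cv2.resize(im,None,fx=3.4,fy=3.4,interpolation=cv2.INTER_CUBIC))
```

```text
(no output)
```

View pics/crop.png

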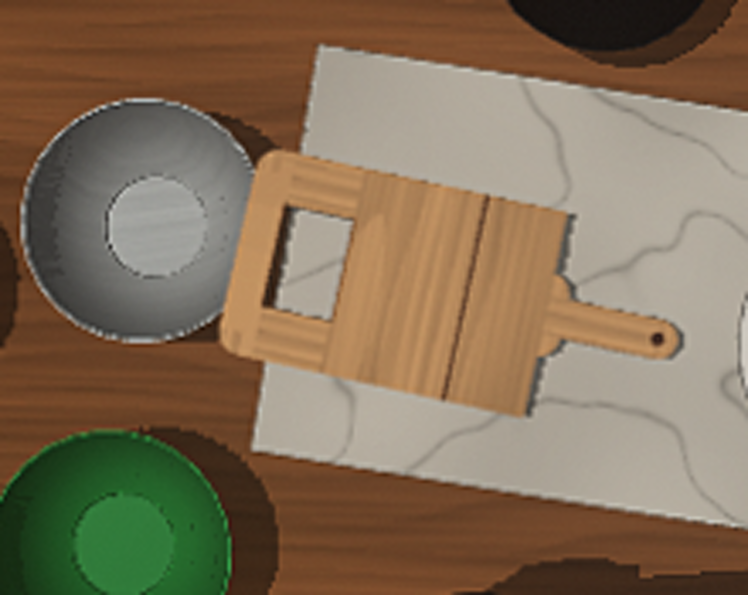

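The crop confirms the steel bowl, with its rim centre near (144,220) in the crop. It also shows the scored line from (489,196) to (444,400), the slab corners at (320,45) and (252,451), and the handle running to (682,343). Next I'll fit the poses.

```bash
cat > h.py <<'E'
import numpy as np, cv2
from scipy.optimize import least_squares
def proj(info,P,pose=None):
    T=np.linalg.inv(info["pose"] if pose is None else pose); P=np.asarray(P,float).reshape(-1,3)
    return cv2.projectPoints(P,cv2.Rodrigues(T[:3,:3])[0],T[:3,3],info["camera_matrix"],np.array(info["dist"]))[0][:,0]
def place(p,L,z):
    c,s=np.cos(p[2]),np.sin(p[2]); L=np.asarray(L,float)
    return np.c_[p[0]+c*L[:,0]-s*L[:,1],p[1]+s*L[:,0]+c*L[:,1],np.full(len(L),z)]
def fit(info,L,z,uv,x0,pose=None):
    r=least_squares(lambda p:(proj(info,place(p,L,z),pose)-uv).ravel(),x0,x_scale=[100,100,1])
    return r.x,np.abs(r.fun).reshape(-1,2).max(1).round(1)
def back(info,uv,z,pose=None):
    T=info["pose"] if pose is None else pose
    n=cv2.undistortPoints(np.array(uv,float).reshape(-1,1,2),info["camera_matrix"],np.array(info["dist"]))[:,0]
    d=np.c_[n,np.ones(len(n))]@T[:3,:3].T; return T[:3,3]+d*((z-T[2,3])/d[:,2])[:,None]
E
python3 - <<'E'
from plant import *
from h import *
c=camera_info("top"); f=lambda a:(np.array(a,float)+.5)/3.4-.5+[195,175]
e=back(c,f([(320,45),(252,451)]),100); print(e, np.linalg.norm(e[0]-e[1]))
uv=np.r_[f([(320,45),(252,451)]),[[508,222],[493,341]]]
# outward = image left = world +y ; slab x: yaw ~0
s,r=fit(c,[(180,0),(-180,0),(180,-670),(-180,-670)],100,uv,[e[:,0].mean(),e[:,1].mean(),-.1]); print("slab",s,r)
uvb=f([(489,196),(444,400),(575,213),(527,415),(682,345),(288,204),(355,219),(333,321),(264,306)])
L=[(90,0),(-90,0),(90,-70),(-90,-70),(0,-185),(45,168),(45,108),(-45,108),(-45,168)]
m=back(c,uvb[:2],120); b,r=fit(c,L,120,uvb,[*m[:,:2].mean(0),-.2]); print("board",b,r)
t=np.array([back(c,f([p]),75)[0] for p in [(22,222),(145,98),(145,342),(60,130),(60,312),(235,140)]])
q=least_squares(lambda q:np.hypot(t[:,0]-q[0],t[:,1]-q[1])-q[2],[400,200,110]); print("bowl",q.x,q.fun.round(1))
R=lambda a:np.array([[np.cos(a),-np.sin(a)],[np.sin(a),np.cos(a)]])
print("board in slab",R(s[2]).T@(b[:2]-s[:2]),b[2]-s[2]); print("bowl in slab",R(s[2]).T@(q.x[:2]-s[:2]))
print("grip",place(b,[(0,-130)],110)); print("tool R",)
from scipy.spatial.transform import Rotation as Ro
print(Ro.from_euler('xyz',get_obs()["tcp_rot"]).as_matrix().round(3))
E
```

```text
[[710.82809674 170.20413117 100.        ]
 [355.25770836 220.87396564 100.        ]] 359.16254429004164
slab [ 5.33536600e+02  1.97279073e+02 -1.35589577e-01] [0.9 0.3 0.8 0.7]
board [ 4.90878675e+02  3.67435881e+01 -2.00494191e-01] [0.6 0.5 1.2 1.  0.5 0.1 0.4 0.1 0.3]
bowl [556.5077858  327.76989764 109.24216997] [-1.1 -0.1 -0.   0.9  0.6 -0.2]
board in slab [ -20.56609871 -164.82832351] -0.06490461360900812
bowl in slab [  5.12131973 132.39827286]
grip [[464.98870076 -90.65228799 110.        ]]
tool R
[[-0.     0.944  0.33 ]
 [ 0.001  0.33  -0.944]
 [-1.     0.    -0.001]]
```

carry_out(rows=[[0, 0, 40, 0], [0, 0, 80, 0], [0, 0, 120, 0], [0, 0, 150, 0], [20, 28, 150, 5], [41, 57, 150, 11], [62, 86, 150, 17], [83, 115, 150, 23], [104, 144, 150, 29], [125, 173, 150, 35], [146, 202, 150, 41], [167, 231, 150, 47], [188, 260, 150, 53], [209, 289, 150, 59], [230, 318, 150, 59], [251, 347, 140, 59], [272, 376, 105, 59], [291, 404, 70, 59], [291, 404, 30, 59], [291, 404, 0, 59]])

```text
time: 1.77
tool_pos: [465.3, -89.1, 224.7]
tcp_rot: [1.346, 1.57, 1.145]
contact_force: [-0.1, 0.1, -0.8]
grip_width: 91.8
```

Run:
```python
from plant import *
from h import *
from scipy.spatial.transform import Rotation as Ro
o=get_obs(); im=capture("wrist")[:,:,::-1].copy(); c=camera_info("wrist")
print(o); T=np.eye(4); T[:3,:3]=Ro.from_euler('xyz',o["tcp_rot"]).as_matrix(); T[:3,3]=o["tool_pos"]
W=T@c["mount"]; np.save("W.npy",W); print(T[:3,:3].round(3))
cv2.imwrite("pics/w1.png",im)
```

```text
{'time': 1.7667, 'joint_positions': array([-3.51470890e-01,  2.49999207e-01,  1.66133595e+00,  4.86211755e-04,
        1.23022358e+00, -1.50503946e-01]), 'dq': array([ 0.01509451,  0.41555684,  0.85681501, -0.01440403, -1.25067342,
        0.02764339]), 'tau': array([  1.34911045, -42.52639532, -26.49114311,   0.25255227,
         2.00099722,   0.20013491]), 'tool_pos': array([465.28949265, -89.09000885, 224.66835926]), 'tcp_rot': array([1.34648427, 1.57033678, 1.14535492]), 'contact_force': array([-0.09532477,  0.09130958, -0.81212724]), 'moment': array([-0.01687939, -0.09780649,  0.1000972 ]), 'grip_width': 91.77377704293903}
[[ 0.    0.2   0.98]
 [ 0.    0.98 -0.2 ]
 [-1.    0.    0.  ]]
```

View pics/w1.png

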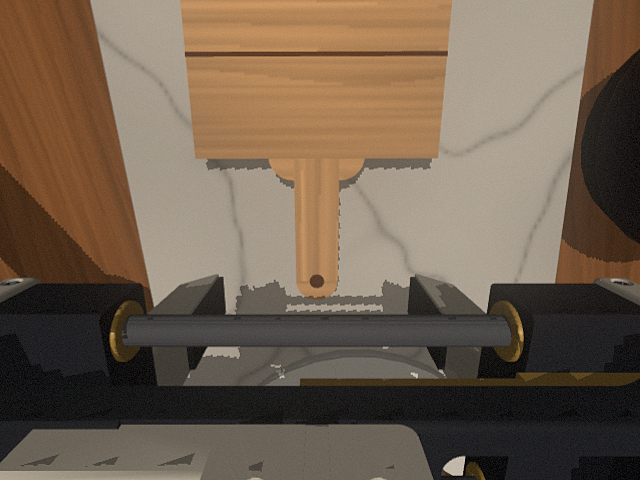

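The wrist view shows the handle centred between the fingers: its end is at (317,298), the scored line runs from (186,54) to (448,53), and the cutting-part corners are at (196,158) and (438,158). I'll refit the board from this.

Run:
```python
from plant import *
from h import *
c=camera_info("wrist");W=np.load("W.npy")
uv=np.array([(186,53.5),(448,53),(196,158),(438,158),(317,298)],float)
L=[(-90,0),(90,0),(-90,-70),(90,-70),(0,-185)]
b,r=fit(c,L,120,uv,[490,37,-.2],W); print(b,r,place(b,[(0,-130)],110)); print(get_obs()["tool_pos"])
```

```text
[ 4.92972944e+02  3.98175588e+01 -2.00162473e-01] [0.8 0.9 0.5 0.7 0.4] [[467.12523078 -87.58689847 110.        ]]
[460.48747115 -88.08017189 216.58071295]
```

carry_out(rows=[[5, -1, -30, 0], [5, -1, -60, 0], [5, -1, -80, 0], [5, -1, -80, 0], [5, -1, -80, 0], [5, -1, -80, 0]])

```text
time: 2.32
tool_pos: [466.5, -89.7, 138.4]
tcp_rot: [2.976, 1.558, 2.773]
contact_force: [0.4, 0.4, 0.8]
grip_width: 91.7
```

carry_out(rows=[[0, 0, -15, 0], [0, 0, -25, 0], [0, 0, -30, 0], [0, 0, -33, 0], [0, 0, -35, 0], [0, 0, -35, 0], [0, 0, -35, 0]])

```text
time: 2.9
tool_pos: [466.9, -89.9, 104.0]
tcp_rot: [2.974, 1.559, 2.772]
contact_force: [-0.3, 0.3, -1.0]
grip_width: 91.6
```

carry_out(rows=[[0, 0, 0, 0], [0, 0, 0, 0], [0, 0, 0, 0], [0, 0, 0, 0], [0, 0, 0, 0], [0, 0, 0, 0], [0, 0, 0, 0], [0, 0, 0, 0]], hand=20)

```text
time: 3.57
tool_pos: [466.9, -89.8, 104.0]
tcp_rot: [2.976, 1.559, 2.774]
contact_force: [-0.4, -0.7, 0.8]
grip_width: 43.1
```

carry_out(rows=[[0, 0, 0, 0], [0, 0, 0, 0], [0, 0, 0, 0], [0, 0, 0, 0], [0, 0, 0, 0], [0, 0, 0, 0]], hand=20)

```text
time: 4.07
tool_pos: [466.4, -89.7, 103.9]
tcp_rot: [2.99, 1.558, 2.788]
contact_force: [-3.1, 0.5, 1.2]
grip_width: 34.1
```

Run:
```python
from plant import *
from h import *
from scipy.spatial.transform import Rotation as Ro
o=get_obs(); im=capture("wrist")[:,:,::-1].copy(); c=camera_info("wrist")
print(o["tool_pos"],o["contact_force"],o["moment"],o["grip_width"]); T=np.eye(4); T[:3,:3]=Ro.from_euler('xyz',o["tcp_rot"]).as_matrix(); T[:3,3]=o["tool_pos"]
W=T@c["mount"]; np.save("W.npy",W); print(T[:3,:3].round(3))
cv2.imwrite("pics/w2.png",im)
```

```text
[466.4297897  -89.73213761 103.91900414] [-3.05250757  0.4730822   1.19314675] [-0.02339362  0.57061706  0.1254184 ] 34.129738602584894
[[-0.012  0.201  0.98 ]
 [ 0.004  0.98  -0.201]
 [-1.     0.002 -0.013]]
```

View pics/w2.png

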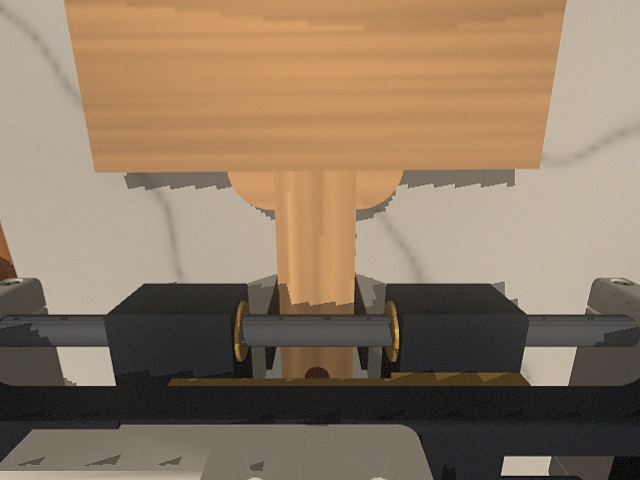

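Handle gripped at 34.1 mm, the handle's known width, and the tool is centred on it (cutting-part corners at (95,172) and (540,169)). Now I'll slide most of the way, stopping about 10 mm short.

carry_out(rows=[[1, 3, -0.5, 0.1], [3, 9, -1, 0.3], [6, 17, -1, 0.5], [9, 26, -1, 0.7], [12, 35, -1, 0.9], [15, 44, -1, 1.1], [18, 53, -1, 1.4], [21, 62, -1, 1.6], [24, 71, -1, 1.8], [27, 80, -1, 2.0], [30, 89, -1, 2.2], [33, 98, -1, 2.5], [36, 107, -1, 2.7], [39, 116, -1, 2.9], [42, 125, -1, 3.1], [44, 133, -1, 3.3], [46, 140, -1, 3.5], [48, 145, -1, 3.7], [49, 148, -1, 3.7], [49, 148, -1, 3.7]])

```text
time: 5.78
tool_pos: [516.6, 57.4, 103.9]
tcp_rot: [3.122, 1.561, 2.985]
contact_force: [-1.5, -5.8, 6.1]
grip_width: 33.9
```

carry_out(rows=[[0, 0, 0, 0], [0, 0, 0, 0], [0, 0, 0, 0]])

```text
time: 6.03
tool_pos: [516.8, 57.3, 103.9]
tcp_rot: [3.128, 1.561, 2.991]
contact_force: [-0.9, -1.3, 3.4]
grip_width: 34.0
```

```bash
cat > look.py <<'E'
import sys
from plant import *
import cv2
o=get_obs(); print({k:o[k].round(3) for k in("tool_pos","tcp_rot","contact_force","moment")})
t=capture("top")[:,:,::-1]; s=capture("scene")[:,:,::-1]
n=sys.argv[1]; cv2.imwrite(f"pics/t{n}.png",t); cv2.imwrite(f"pics/s{n}.png",s)
a=cv2.resize(t[180:320,200:360],None,fx=5,fy=5,interpolation=cv2.INTER_CUBIC)[:600]
b=cv2.resize(s[190:330,280:480],None,fx=4,fy=4,interpolation=cv2.INTER_CUBIC)
cv2.imwrite(f"pics/tc{n}.png",a); cv2.imwrite(f"pics/sc{n}.png",b)
E
python3 look.py 1
```

```text
{'tool_pos': array([516.757,  57.328, 103.94 ]), 'tcp_rot': array([3.128, 1.561, 2.991]), 'contact_force': array([-0.905, -1.333,  3.379]), 'moment': array([-0.187,  0.547,  0.168])}
```

View pics/tc1.png

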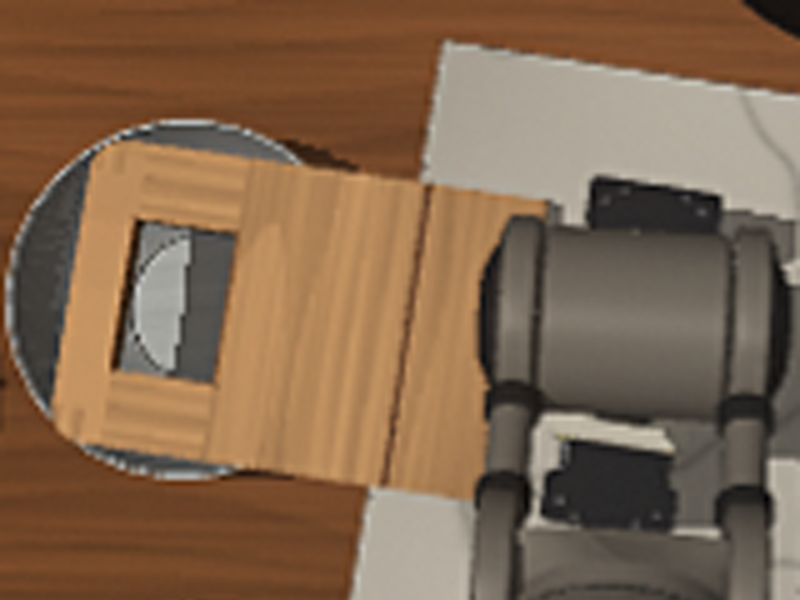

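The line runs from (430,187) to (384,486) and the slab edge from (445,42) to (352,598). The hole at (137,220)–(215,383) lies inside the bowl mouth, and the bowl hasn't moved. I'll compute the remainder.

```bash
cat > rem.py <<'E'
from plant import *
from h import *
def rem(line,edge,hole):
    c=camera_info("top"); f=lambda a:(np.array(a,float)+.5)/5-.5+[200,180]
    e=back(c,f(edge),100)[:,:2]; l=back(c,f(line),120)[:,:2]; h=back(c,f(hole),120)[:,:2]
    ex=(e[0]-e[-1])/np.linalg.norm(e[0]-e[-1]); ey=np.array([-ex[1],ex[0]]); mid=e[-1]+180*ex
    S=lambda p:np.c_[(p-mid)@ex,(p-mid)@ey].round(1)
    print("edge yaw",np.arctan2(ex[1],ex[0]),"edge len",np.linalg.norm(e[0]-e[1]),"ey",ey); print("line",S(l),"hole",S(h),"width",np.linalg.norm(l[0]-l[1]))
E
python3 - <<'E'
from rem import *
rem([(430,187),(384,486)],[(445,42),(352,598)],[(137,220),(240,232),(215,383),(114,370)])
c=camera_info("top");
from h import *
f=lambda a:(np.array(a,float)+.5)/5-.5+[200,180]
p=[533.5366,197.279,-.13559]
print("slab corners in crop", (proj(c,place(p,[(180,0),(-180,0)],100))-[200,180]+.5)*5-.5)
print(back(c,f([(445,42)]),100), back(c,f([(371,487),(352,598)]),100))
E
```

```text
edge yaw -0.1411785817251792 edge len 334.77246641744546 ey [0.14071007 0.99005085]
line [[  64.8   -7.7]
 [-111.9   -9.9]] hole [[ 18.6 159.9]
 [ 21.1  98.4]
 [-68.6  97.8]
 [-70.6 157.9]] width 176.63188977913188
slab corners in crop [[441.28937256  39.60961605]
 [344.57201923 638.56023109]]
[[710.46430868 170.68867581 100.        ]] [[444.38698299 208.14637827 100.        ]
 [379.02254524 217.7945323  100.        ]]
```

View pics/sc1.png

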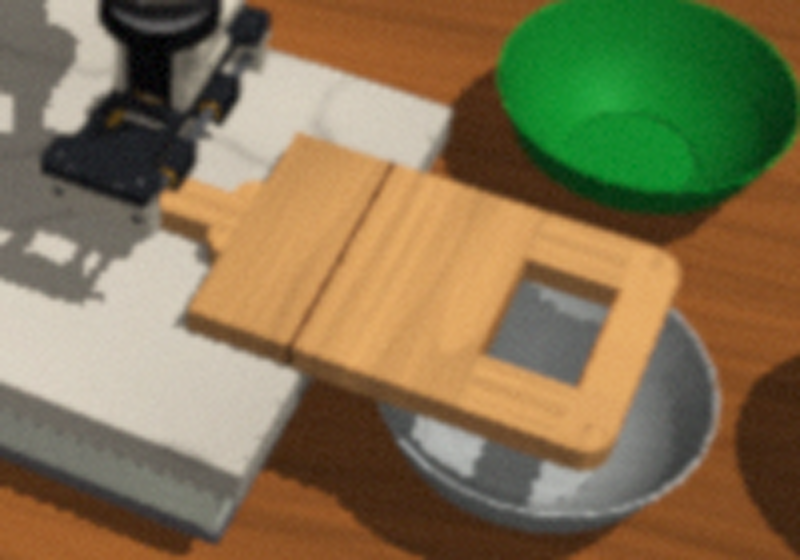

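The line is 8–10 mm inside the edge, about 2 mm off laterally and 0.5–0.7° over-rotated, and the scene view shows it flat with the hole over the bowl. Final slide.

carry_out(rows=[[0.2, 2, -0.5, -0.1], [0.4, 4, -1, -0.3], [0.6, 6, -1, -0.5], [0.8, 8, -1, -0.6], [1, 9, -1, -0.6], [1, 9, -1, -0.6], [1, 9, -1, -0.6], [1, 9, -1, -0.6], [1, 9, -1, -0.6]])

```text
time: 6.88
tool_pos: [518.4, 64.8, 103.9]
tcp_rot: [-2.882, 1.563, -3.029]
contact_force: [-2.1, -7.8, 9.7]
grip_width: 34.1
```

```bash
python3 look.py 2
```

```text
{'tool_pos': array([518.42 ,  64.775, 103.869]), 'tcp_rot': array([-2.882,  1.563, -3.029]), 'contact_force': array([-2.083, -7.799,  9.741]), 'moment': array([-1.333,  0.832,  0.23 ])}
```

View pics/tc2.png

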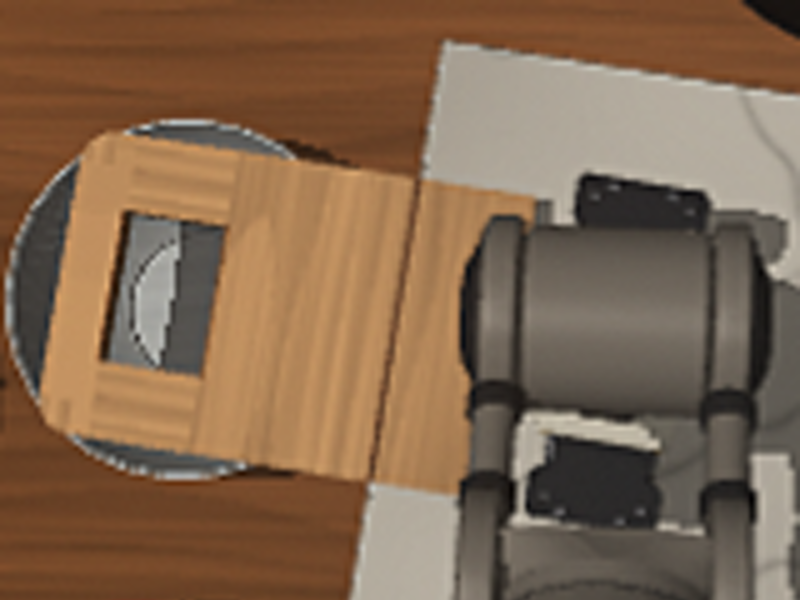

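The line now runs from (418,181) to (372,481), the slab edge is unchanged, and the hole corners are (124,211), (227,226), (203,379) and (101,362).

Run:
```python
from rem import *
rem([(418,181),(372,481)],[(445,42),(352,598)],[(124,211),(227,226),(203,379),(101,362)])
c=camera_info("top"); f=lambda a:(np.array(a,float)+.5)/5-.5+[200,180]
# darkest-pixel line ridge & edge by image code
g=cv2.resize(cv2.imread("pics/t2.png")[180:320,200:360],None,fx=5,fy=5,interpolation=cv2.INTER_CUBIC)[:600].astype(float).mean(2)
pts=[]
for y in range(200,470,10):
    x0=418-(y-181)*46/300; xs=np.arange(int(x0-12),int(x0+13)); w=np.clip(np.percentile(g[y,xs],70)-g[y,xs],0,None)**2; pts.append((np.sum(w*xs)/w.sum(),y))
ed=[]
for y in list(range(60,170,5))+list(range(500,590,5)):
    x0=445-(y-42)*93/556; xs=np.arange(int(x0-20),int(x0+20)); ed.append((xs[np.argmax(np.diff(cv2.GaussianBlur(g[y:y+1,xs],(9,1),2)[0]))]+.5,y))
l=back(c,f(pts),120)[:,:2]; e=back(c,f(ed),100)[:,:2]
pe=np.polyfit(e[:,0],e[:,1],1); pl=np.polyfit(l[:,0],l[:,1],1); print("slopes edge, line",pe,pl)
# same world line at board ends
for x in (430,520,608): print(x,(np.polyval(pl,x)-np.polyval(pe,x))*np.cos(np.arctan(pe[0])))
# expected angles using slab corners fit
W=c["pose"]; print("resid edge",np.abs(np.polyval(pe,e[:,0])-e[:,1]).max())
```

```text
edge yaw -0.1411785817251792 edge len 334.77246641744546 ey [0.14071007 0.99005085]
line [[ 6.710e+01 -1.000e-01]
 [-1.101e+02 -2.500e+00]] hole [[ 22.6 168.5]
 [ 23.4 106.6]
 [-67.4 105.1]
 [-67.2 166.4]] width 177.29105672118166
slopes edge, line [-1.40973321e-01  2.72085608e+02] [-1.35574840e-01  2.67716834e+02]
430 -2.027381435639893
520 -1.5462752214269873
608 -1.0758602564188118
resid edge 1.3104451028777078
```

View pics/sc2.png

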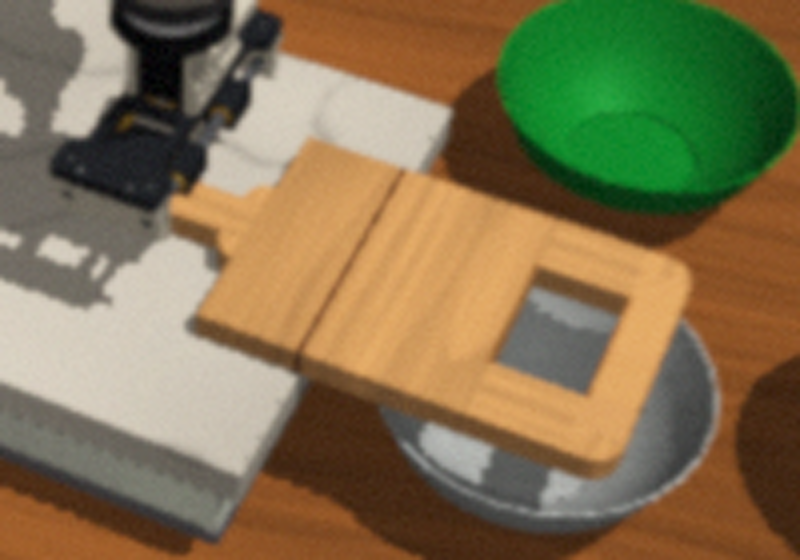

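The line averages about 1.5 mm inside the edge (hole centre at 136.7 mm agrees) and is askew 0.3–0.8°. One small nudge, keeping the downward push.

carry_out(rows=[[0.2, 1.5, -1, -0.2], [0.3, 3, -1, -0.4], [0.3, 3, -1, -0.4], [0.3, 3, -1, -0.4], [0.3, 3, -1, -0.4], [0.3, 3, -1, -0.4]])

```text
time: 7.48
tool_pos: [518.8, 66.0, 103.9]
tcp_rot: [-2.522, 1.562, -2.676]
contact_force: [-5.9, -8.9, 12.1]
grip_width: 34.0
```

```bash
python3 look.py 3
python3 - <<'E'
from rem import *
c=camera_info("top"); f=lambda a:(np.array(a,float)+.5)/5-.5+[200,180]
for n,dx in((2,0),(3,-2)):
    g=cv2.resize(cv2.imread(f"pics/t{n}.png")[180:320,200:360],None,fx=5,fy=5,interpolation=cv2.INTER_CUBIC)[:600].astype(float).mean(2)
    pts=[]
    for y in range(200,470,10):
        x0=418+dx-(y-181)*46/300; xs=np.arange(int(x0-12),int(x0+13)); w=np.clip(np.percentile(g[y,xs],70)-g[y,xs],0,None)**2; pts.append((np.sum(w*xs)/w.sum(),y))
    l=back(c,f(pts),120)[:,:2]; pl=np.polyfit(l[:,0],l[:,1],1)
    print(n,pl[0],[(np.polyval(pl,x)-np.polyval([-.14097,272.0856],x)).round(2) for x in(430,520,608)])
E
```

```text
{'tool_pos': array([518.762,  65.997, 103.854]), 'tcp_rot': array([-2.522,  1.562, -2.676]), 'contact_force': array([-5.91 , -8.948, 12.052]), 'moment': array([-1.42 ,  1.236,  0.366])}
2 -0.1355748398473437 [np.float64(-2.05), np.float64(-1.56), np.float64(-1.09)]
3 -0.1376164315714879 [np.float64(-0.71), np.float64(-0.41), np.float64(-0.11)]
```

View pics/tc3.png

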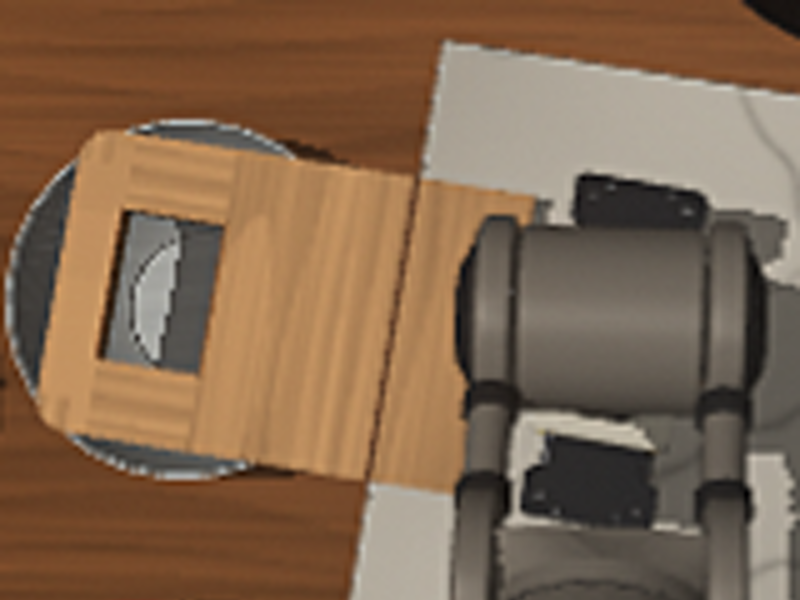

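The line from (416,181) to (371,481) now lies within 0.7 mm of the edge and 0.2° of parallel. The hole is inside the bowl mouth, the bowl is unmoved, and the handle is held with about 12 N down. Handing in.

```bash
python3 -c "
from plant import *
print(close_job()); o=get_obs(); print(o['time'],o['tool_pos'],o['contact_force'],o['grip_width'])"
```

```text
the job is handed in; nothing more can be done
None
the job is handed in; nothing more can be done
```

I gripped the board's handle and slid it out along the slab about 165 mm, straightening it by roughly 3.5°. I handed the job in at about 7.6 s, still holding the handle and pressing it down.

**Line and edge:** in the last top view the scored line is 0.1–0.7 mm inside the slab's edge and 0.2° from parallel. The camera calibration is only good to about 2 mm. My hand-read points, last computed before the final nudge, gave a larger skew (0.8° against 0.3° from the fitted line).

**Hole and bowl:** the hole is wholly inside the steel bowl's mouth, and the bowl looks unmoved.

**Hold:** the grip is 34.0 mm, matching the handle's width, with about 12 N of downward push. The board looked flat in the scene view taken just before the last 1.2 mm nudge. I did not view that camera again afterwards.

**Lazy susan:** I did not check it again after the moves. The approach path passed above it, and no unexpected contact force showed.

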